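# Seat an ointment jar in the dispensary's jar labeller

### The job

Take the squat amber ointment jar from the counter, stand it upright on the open end of the jar labeller's deck, beside the rail, and slide it along the deck past the sprung roller until it is fully home: resting against the rail, the end stop and the sprung roller all at once. Slide it in, do not lower it into its place from above, and push gently, because the jar is glass and the end stop is not always set in the same place. Leave the jar standing there, and leave the other things where they are.

Things in the scene. Friction and masses are not known exactly. Their poses are not given: they have to be found in the camera images.
- jar: the ointment jar: squat amber glass jar, stepped: lower part 56 mm in diameter from 0 to 34 mm height, upper part and white lid 51 mm in diameter up to 70 mm; about 0.5 kg. Origin: centre of its underside; z up. Of the three round containers on the counter it is the wide, low one. Pushed high up it tips; push its lower part.
- labeller: the jar labeller, fixed to the counter: flat deck 300 x 220 mm, 12 mm thick; origin at the centre of its underside. x: the way a jar is pushed in, from the open end (x = -150 mm) to the stop. The jar's line is y = -30 mm. At +y stand a label reel (radius 41 about x = 95, y = 62 mm, 52 mm high) and the roller's housing (x -40 to 16, y 60 to 96 mm, 52 mm above the deck).
- entry (a point): point on the deck's top surface at the open end (labeller x = -85, y = -27 mm), where the jar stands with 3 mm clearance from the rail
- nest (a point): point on the deck's top surface on the jar's line at labeller x = 13 mm: the middle of the range in which the seated jar's centre may lie. The seated centre lies between x = -2 and 28 mm in the labeller's frame, depending on the stop's setting, which is not measured and must be felt.
- rail: round steel bar 8 mm in diameter along the labeller's x axis (x -135 to 80 mm), its centre 30 mm above the deck's top, its inner side at labeller y = -58 mm, so that a jar touching it has its centre on y = -30 mm. Its origin coincides with the labeller's.
- stop: the end stop: a fixed dark base carrying a slide with a 12 mm steel ball facing the jar, 30 mm above the deck, 9 mm to +y of the jar's line; top 42 mm above the deck. The slide is clamped anywhere in 30 mm along x: its setting changes and is not in this pose (origin: the labeller's). The ball gives 5 N/mm for 2 mm, then is solid; over 10 N between jar and stop, or jar and rail, breaks the glass.
- presser: the sprung roller: a wheel 52 mm in diameter, upright axis; origin: its centre, 30 mm above the deck at labeller x = -12 mm. It juts into the jar's path from +y and yields along +y, 1.4 N at rest plus 0.05 N per mm. A passing jar moves it up to 21 mm and needs up to 8 N of push; from x = -12 mm on the push needed falls until the jar meets the stop. Too weak to draw the jar home.
- tall_bottle: bystander: amber bottle 52 mm in diameter, 125 mm high; origin at the centre of its underside
- small_pot: bystander: small amber pot 38 mm in diameter, 45 mm high; origin at the centre of its underside
- core: bystander: cardboard ring 38 mm in diameter, 30 mm high, standing on the deck's near corner at about labeller x = -120, y = 83 mm; origin at the centre of its underside
Mind the look-alikes: they are no part of the job. Leave any blue, purple or turquoise look-alike of the jar alone.

How it is judged:
By the outcome, as a careful person would: the job done as asked, in the order asked, and still so for the second after the job is handed in, with the robot touching nothing.
It also fails if it takes over 67 s, if anything falls off the work surface, if the arm or the gripper's body presses on something with over 40 N, if the wrist force passes 120 N, or if a joint passes its speed limit or range.

### The arm

A 7-joint arm with a two-finger parallel gripper is mounted at the origin on the work surface. World frame = base frame: x ahead of the robot, y to its left, z up, the work surface at z = 0. Lengths are in mm, angles in rad, forces in N, time in s.
With the tool pointing down it reaches from about 400 to 850 mm from the base axis. Payload 4.5 kg.
Tool frame: the origin (TCP) lies midway between the tips of the shut fingers; the grasp point (between the pads) lies 19 mm behind it; z points along the fingers, y is the line along which they close (so a half turn about z gives the same grasp; the last joint's range is limited). The gripper opens to 88 mm and grips with 3 to 60 N. Pads are 18 mm wide; open, the fingers measure 123 mm over their backs; the gripper's body (75 mm by 187 mm) begins 45 mm behind the grasp point.
Start: joints at [-1.107, 0.689, -0.195, 1.565, 0.157, 0.902, -0.215], TCP at [260.415, 568.188, 238.743] pointing down, gripper open.
Joint ranges: [-3.01, 3.01], [-0.46, 2.08], [-1.47, 1.51], [0.13, 2.56], [-1, 4.14], [0.04, 2.09], [-2.66, 2.66]. Speed limits (rad/s): [2.57, 2.57, 3.14, 3.14, 3.14, 3.14, 3.14].

### API

Orientations are given as a unit quaternion [w, x, y, z].
In Python, from bench import arm, inverse_kinematics, snapshot gives the robot as it stands. The module is installed in compiled form; this text tells all that it offers. Calls block until the motion is done:
- arm.move_to(position, orientation): joint-space move of the TCP to a pose.
- arm.move_linear(position, velocity=150, ori=None, until_force=None): straight line of the TCP; ori=None keeps the orientation; velocity is the mean speed in mm/s. With until_force (N) it stops when the force on the tool has changed by that much, and returns True; else False.
- arm.goto_joints(angles): joint-space move.
- arm.set_gripper(opening, newtons=None): finger opening in mm; newtons is the grip in N (None keeps the last); returns when the fingers have stopped.
- arm.wait(seconds).
- inverse_kinematics(position, orientation): joint angles nearest the present ones, or None.
- arm.get_obs(): the state.
- snapshot(name): name is "scene" or "top" or "wrist"; returns a dict with "image" (480x640x3 uint8, red, green, blue), "z_map" (480x640 float32, mm along the optical axis (not along the pixel's ray), 0 where there is no reading), "fx", "fy", "cx", "cy" (pixels), "extrinsics" (4x4, takes a point from world to camera coordinates). Camera axes: x right, y up, looking along -z (the intrinsics and any distortion apply to the point x, -y, -z); pixel columns grow to the right and rows downward; lengths in mm; the calibration is good to about 2 mm. A picture is of the moment at which its call begins.
A pose or a line that the arm cannot do raises arm.IKError and nothing moves.
- arm.finish_job(): hands the job in; it is judged then, once.
The state is a dict: "time": time; "joint_pos": joint angles; "dq": joint speeds; "joint_torque": joint torques, N m; "ee_pos": TCP position; "tool_rot": TCP orientation; "contact_force": force on the tool from outside, world axes, zero at the start; "moment": the same for the moment, N m; "finger_gap": finger opening in mm; "gripper_force": force on a finger pad.
Only numpy, scipy, OpenCV 4.12 (cv2) and the standard library are available. Lean on these libraries where they do the work, as an engineer would, in place of code of your own. Each camera call takes 0.05 s, during which the arm holds its last target. There are 200 camera calls.

## Working session

There is one attempt and no reset: what is moved stays moved. The work goes in short steps, each a Python script; the robot and the scene stay as the last script left them, time stands still between calls to the robot, and variables do not carry over. Pictures are saved under pics/ and viewed, at most 10 in all, crops included, and the job is handed in when it is done.

```bash
mkdir -p pics
cat > h.py <<'E'
import numpy as np, cv2
from bench import arm, inverse_kinematics, snapshot
def snap(n,f):
    s=snapshot(n); np.savez('pics/'+f+'.npz',**s); cv2.imwrite('pics/'+f+'.png',cv2.cvtColor(s['image'],cv2.COLOR_RGB2BGR)); return s
def world(s,u,v,z=None):
    """pixel -> world; by depth map, or on plane of height z"""
    T=np.linalg.inv(s['extrinsics']); d=np.array([(u-s['cx'])/s['fx'],-(v-s['cy'])/s['fy'],-1.])
    if z is None: k=s['z_map'][int(v),int(u)]
    else: k=(z-T[2,3])/(T[:3,:3]@d)[2]
    return T[:3,:3]@(d*k)+T[:3,3]
E
python3 - <<'E'
from h import *
for n in('top','scene'):
    s=snap(n,n+'0'); print(n,s['fx'],s['cx'],s['cy'],np.linalg.inv(s['extrinsics']).round(2).tolist(),[k for k in s])
o=arm.get_obs();print(o)
E
```

```text
top 540.1058021786272 329.28445230479 247.90908594785483 [[-0.02, 0.98, -0.18, 320.57], [-1.0, -0.03, -0.03, -51.49], [-0.03, 0.18, 0.98, 1164.58], [0.0, 0.0, 0.0, 1.0]] ['image', 'z_map', 'fx', 'fy', 'cx', 'cy', 'extrinsics']
scene 544.3053372946604 317.8349948528262 244.54824199495437 [[-0.41, -0.7, 0.59, 1149.5], [0.91, -0.32, 0.26, 211.05], [0.01, 0.64, 0.77, 847.34], [0.0, 0.0, 0.0, 1.0]] ['image', 'z_map', 'fx', 'fy', 'cx', 'cy', 'extrinsics']
{'time': 0.1, 'joint_pos': array([-1.10719506,  0.68989088, -0.19451973,  1.56622078,  0.1572993 ,
        0.9025136 , -0.21508553]), 'dq': array([ 9.05762135e-04, -1.91665814e-03,  8.98089069e-04, -6.04958386e-05,
        2.70259004e-04, -8.41559360e-04,  1.18726453e-03]), 'joint_torque': array([-3.73547547e-03, -5.28495026e+01, -1.27165820e+00, -1.53836989e+01,
       -5.25498635e-02,  1.97631416e-03,  4.80401673e-05]), 'ee_pos': array([260.23709707, 567.62519544, 238.00112034]), 'tool_rot': array([-1.15099683e-04,  2.13207433e-01,  9.77006610e-01, -8.12880432e-04]), 'contact_force': array([ 1.42998167,  0.00152801, -0.15775332]), 'moment': array([-0.01339304, -0.00452587,  0.02316874]), 'gripper_force': 0.0, 'finger_gap': 88.30008766357726}
```

View pics/top0.png

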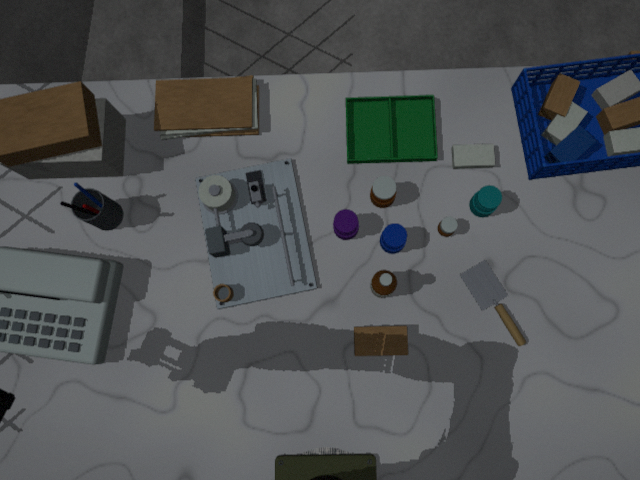

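View pics/scene0.png

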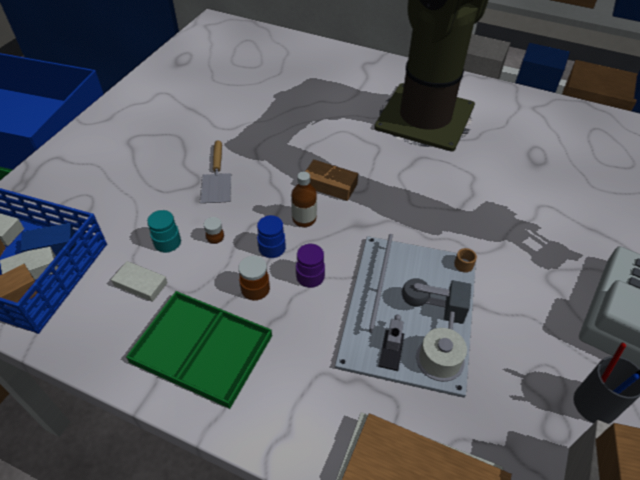

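The jar candidates in the top view are:
- amber with a white lid at (383,192)
- purple at (346,224)
- blue at (393,238)
- turquoise at (486,201)
- tall bottle at (384,283)
- small pot at (448,226)

The wide, low amber one at (383,192) (scene view 255,278) fits. I'll confirm it in an enlarged crop that also covers the labeller.

Run:
```python
import cv2,numpy as np
i=cv2.imread('pics/top0.png')[150:320,190:415]
i=cv2.convertScaleAbs(cv2.resize(i,None,fx=3.5,fy=3.5,interpolation=cv2.INTER_CUBIC),alpha=1.4)
cv2.imwrite('pics/crop1.png',i)
```

```text
(no output)
```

View pics/crop1.png

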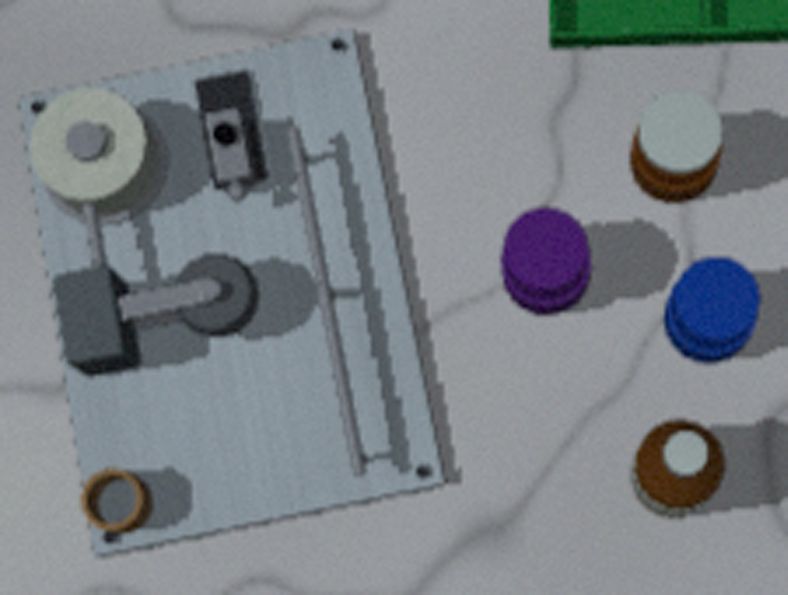

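The crop shows the jar: a wide white lid at crop (679,132) with amber glass below. The deck corners are at (358,32), (20,97), (98,556) and (447,484), and the open end is nearest the robot.

```bash
cat >> h.py <<'E'
def fit(local,W):
    a=np.array(local,float)[:,:2];b=np.array(W)[:,:2];A=a-a.mean(0);B=b-b.mean(0)
    th=np.arctan2((A[:,0]*B[:,1]-A[:,1]*B[:,0]).sum(),(A*B).sum())
    R=np.array([[np.cos(th),-np.sin(th)],[np.sin(th),np.cos(th)]]);t=b.mean(0)-R@a.mean(0)
    return th,t,b-(a@R.T+t)
E
python3 - <<'E'
from h import *
s=dict(np.load('pics/top0.npz'))
f=lambda p:(p[0]/3.5+190-.36,p[1]/3.5+150-.36)
px=[(358,32),(20,97),(98,556),(447,484)];L=[(150,-110),(150,110),(-150,110),(-150,-110)]
th,t,r=fit(L,[world(s,*f(p),12) for p in px]);print('lab',th,t,r.round(1).tolist())
R=np.array([[np.cos(th),-np.sin(th)],[np.sin(th),np.cos(th)]])
for n,p,z in[('jarlid',(679,132),70),('reel',(88,144),64),('core',(114,500),42),('rail1',(293,124),46),('rail0',(360,470),46),('roller',(215,293),None),('ball',(236,192),42),('deck',(280,400),12),('bottle',(685,453),125),('blue',(712,300),70),('purple',(546,252),70)]:
    d=world(s,*f(p)); w=world(s,*f(p),z) if z else d
    print(n,'depth',d.round(1),'plane',w.round(1),'lab',(R.T@(w[:2]-t)).round(1))
# second view check from scene
q=dict(np.load('pics/scene0.npz'))
print('scene lid',world(q,254,268).round(1),world(q,254,268,70).round(1))
# lid points cloud (top)
v,u=np.mgrid[170:210,365:402]
P=np.array([world(s,a,b) for a,b in zip(u.ravel(),v.ravel())]);m=(abs(P[:,2]-70)<5);print('lid cloud',m.sum(),P[m].mean(0).round(1),(P[m].max(0)-P[m].min(0)).round(1))
E
```

```text
lab 0.17916876225611963 [569.88292353 145.8586147 ] [[-2.4, -0.2], [0.1, 0.7], [1.2, -1.2], [1.1, 0.7]]
jarlid depth [ 644.5 -133.9   71.2] plane [ 644.9 -134.    70. ] lab [  24.  -288.7]
reel depth [650.1 224.2  63.2] plane [649.9 224.1  64. ] lab [92.7 62.7]
core depth [438.  217.   11.1] plane [434.9 209.8  42. ] lab [-121.4   87. ]
rail1 depth [674.8 106.   11.7] plane [664.3 101.3  46. ] lab [ 85.  -60.6]
rail0 depth [449.2  61.7  44. ] plane [449.   61.5  46. ] lab [-134.   -61.4]
roller depth [554.8 145.5  66.1] plane [554.8 145.5  66.1] lab [-14.9   2.3]
ball depth [622.8 137.   43. ] plane [623.1 137.2  42. ] lab [ 50.8 -18. ]
deck depth [498.  114.7   9.4] plane [497.6 114.3  12. ] lab [-76.8 -18.2]
bottle depth [ 445.2 -126.3  123.9] plane [ 445.1 -126.2  125. ] lab [-171.3 -245.5]
blue depth [ 542.3 -149.7   67.6] plane [ 541.8 -149.5   70. ] lab [ -80.2 -285.6]
purple depth [572.9 -52.5  72.7] plane [573.5 -52.5  70. ] lab [ -31.8 -195.9]
scene lid [ 652.1 -131.3   71.1] [ 651.4 -131.8   70. ]
lid cloud 424 [ 646.5 -135.    68.8] [49.4 50.5  9.5]
```

The labeller fit checks out: reel, core, rail and roller all land where the description puts them. The lid is at z≈70 and 50 mm wide. Next I'll move above the jar and look from close up.

```bash
cat >> h.py <<'E'
TH=0.1792; T0=np.array([569.9,145.9])
def q(phi): return np.array([0,np.cos(phi/2),np.sin(phi/2),0])
def lab(x,y,z): 
    c,s_=np.cos(TH),np.sin(TH); return [T0[0]+c*x-s_*y,T0[1]+s_*x+c*y,z]
def tolab(w):
    c,s_=np.cos(TH),np.sin(TH); d=np.array(w[:2])-T0; return np.array([c*d[0]+s_*d[1],-s_*d[0]+c*d[1]])
E
python3 - <<'E'
from h import *
for n,p,ph in[('grasp',[646,-134.5,36],0),('place',lab(-90,-25,48),TH+np.pi/2),('push',lab(-60,-30,30),TH),('pushb',lab(-145,-30,30),TH)]:
    for k in(-2,-1,0,1,2):
        j=inverse_kinematics(p,q(ph+k*np.pi)); print(n,k,None if j is None else np.round(j,2))
arm.move_to([640,-134.5,200],q(np.pi))
print(arm.get_obs()['time'],[arm.get_obs()['contact_force'].round(2).tolist() for _ in range(3)])
s=snap('wrist','w1');print(np.linalg.inv(s['extrinsics']).round(2).tolist())
E
```

```text
grasp -2 [-0.01  1.02  0.29  1.59 -0.45  0.6  -1.05]
grasp -1 [ 0.43  1.05 -0.57  1.56  0.75  0.76  1.09]
grasp 0 [-0.01  1.02  0.29  1.59 -0.45  0.6  -1.05]
grasp 1 [ 0.43  1.05 -0.57  1.56  0.75  0.76  1.09]
grasp 2 [-0.01  1.02  0.29  1.59 -0.45  0.6  -1.05]
place -2 [-0.29  0.86 -0.03  2.08  0.13  0.2  -0.25]
place -1 [ 0.04  0.92 -0.58  2.07  1.12  0.51  1.92]
place 0 [-0.29  0.86 -0.03  2.08  0.13  0.2  -0.25]
place 1 [ 0.04  0.92 -0.58  2.07  1.12  0.51  1.92]
place 2 [-0.29  0.86 -0.03  2.08  0.13  0.2  -0.25]
push -2 [-0.38  0.92  0.15  2.   -0.5   0.25 -1.19]
push -1 [-0.14  0.92 -0.26  1.99  0.7   0.32  0.79]
push 0 [-0.38  0.92  0.15  2.   -0.5   0.25 -1.19]
push 1 [-0.14  0.92 -0.26  1.99  0.7   0.32  0.79]
push 2 [-0.38  0.92  0.15  2.   -0.5   0.25 -1.19]
pushb -2 None
pushb -1 [-0.19  0.89 -0.19  2.24  1.45  0.15 -0.01]
pushb 0 None
pushb 1 [-0.19  0.89 -0.19  2.24  1.45  0.15 -0.01]
pushb 2 None
2.9167 [[0.26, 0.01, -1.14], [0.26, 0.01, -1.14], [0.26, 0.01, -1.14]]
[[-0.0, -0.97, -0.26, 574.3], [1.0, -0.0, -0.0, -132.99], [0.0, -0.26, 0.97, 345.7], [0.0, 0.0, 0.0, 1.0]]
```

View pics/w1.png

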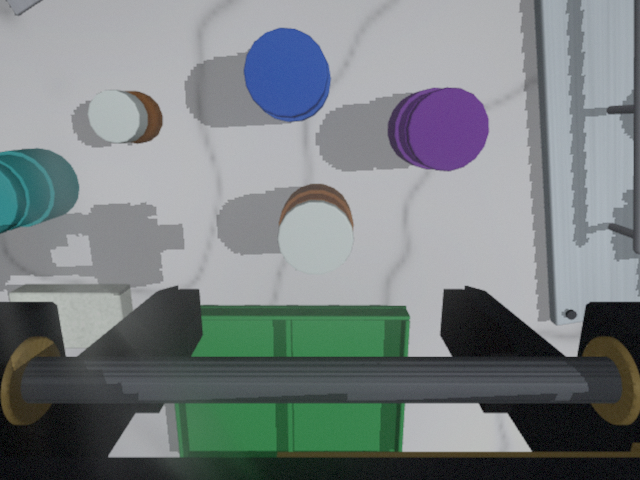

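The wrist view shows the white lid centred at (316,235), about 75 px across, with nothing in the way of closing along y.

Run:
```python
from h import *
s=dict(np.load('pics/w1.npz'))
w=world(s,316,235,70); print('lid',w.round(1),world(s,316,235).round(1), 'width',world(s,279,235,70)[1]-world(s,353,235,70)[1],'tray',world(s,290,310).round(1))
x,y=w[:2]; assert abs(x-646)<5 and abs(y+134.5)<5
x=(x+646)/2 if abs(x-646)>2 else x
arm.set_gripper(75)
arm.move_linear([x,y,70],200,ori=q(np.pi)); hit=arm.move_linear([x,y,36],60,until_force=6); print('hit',hit)
arm.set_gripper(40,12); o=arm.get_obs(); print(o['finger_gap'],o['gripper_force'],o['ee_pos'],o['contact_force'])
if o['finger_gap']>48:
    arm.move_linear([x,y,130],150); o=arm.get_obs(); print('lifted',o['finger_gap'],o['contact_force'],o['time'])
```

```text
lid [ 645.6 -136.1   70. ] [ 645.7 -136.1   69.5] width -48.7174818779321 tray [ 726.7 -158.8    9.1]
hit False
50.753156577802734 12.000280204229057 [ 645.75021085 -136.44839493   36.30093406] [-0.92161698 -0.90732195  1.78519683]
lifted 50.84612937805702 [-0.8962868   0.13809271 -5.14395391] 6.1333
```

Run:
```python
from h import *
arm.move_linear([646,-136,170],150)
arm.move_linear(lab(-88,-22,150),200,ori=q(TH+np.pi/2))
o=arm.get_obs(); print(o['time'],o['ee_pos'],o['finger_gap'])
s=snap('wrist','w2'); print(np.linalg.inv(s['extrinsics']).round(2).tolist())
snap('top','t2')
i=cv2.imread('pics/t2.png')[150:320,190:415]
```

```text
8.1583 [487.71620534 107.7903201  149.94720764] 51.170173957308606
[[0.98, -0.17, -0.05, 476.62], [0.18, 0.95, 0.26, 173.78], [0.0, -0.26, 0.97, 295.5], [0.0, 0.0, 0.0, 1.0]]
```

View pics/w2.png

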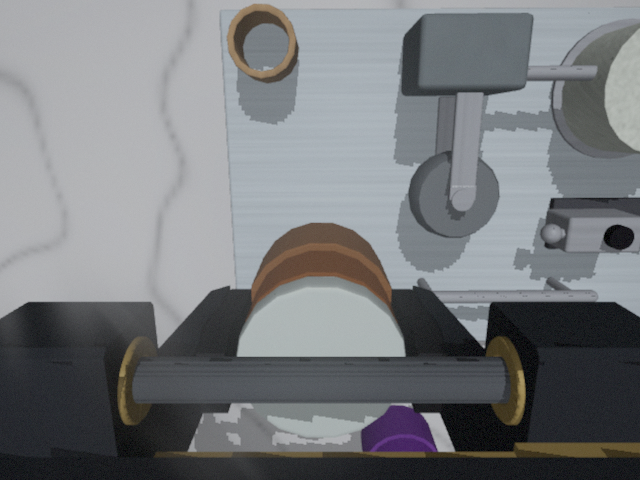

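The wrist view gives the rail centreline from (435,296) to (595,295), the deck's open edge from (222,10) to (236,290), the ball at (552,234), the wheel at (455,194) and the core at (263,42).

Run:
```python
from h import *
s=dict(np.load('pics/w2.npz'))
for n,p,z in[('rail',(440,296),44),('rail',(590,295),44),('corner+y',(222,10),12),('edge',(236,285),12),('ball',(552,234),42),('reel',(640,85),64),('wheel',(455,193),None),('deck',(320,150),None),('+yedge',(380,10),12)]:
    d=world(s,*p); w=world(s,*p,z) if z else d; print(n,'depth z',d.round(1)[2],w.round(1),'lab',tolab(w).round(1))
```

```text
rail depth z 45.1 [568.5  84.3  44. ] lab [-12.4 -60.4]
rail depth z 44.6 [660.6 101.4  44. ] lab [ 81.3 -59.9]
corner+y depth z 9.6 [407.7 227.   12. ] lab [-145.2  108.8]
edge depth z 12.0 [437.8  55.7  12. ] lab [-146.   -65.2]
ball depth z 47.1 [626.  134.7  42. ] lab [ 53.2 -21.1]Traceback (most recent call last):
  File "<stdin>", line 4, in <module>
  File "h.py", line 8, in world
    if z is None: k=s['z_map'][int(v),int(u)]
                    ~~~~~~~~~~^^^^^^^^^^^^^^^
IndexError: index 640 is out of bounds for axis 1 with size 640
```

Run:
```python
from h import *
arm.move_linear(lab(-85,-23,60),120)
print(arm.get_obs()['contact_force'])
h=arm.move_linear(lab(-85,-23,46.5),15,until_force=2.5)
o=arm.get_obs(); print(h,o['ee_pos'],o['contact_force'],o['time'])
if 46<o['ee_pos'][2]<52:
    arm.set_gripper(63); p=o['ee_pos']
    print(arm.get_obs()['contact_force'])
    arm.move_linear([p[0],p[1],150],150)
    arm.move_linear(lab(-127,-27,150),150,ori=q(TH+np.pi))
    arm.set_gripper(0,20)
    s=snap('top','t3'); print(arm.get_obs()['time'])
    i=s['image'][150:320,190:360][:,:,::-1]
    cv2.imwrite('pics/crop3.png',cv2.convertScaleAbs(cv2.resize(i,None,fx=3.5,fy=3.5,interpolation=cv2.INTER_CUBIC),alpha=1.4))
    snap('scene','s3')
```

```text
[ 0.33575094  0.16986987 -5.08322116]
True [490.22458791 108.10984178  48.17256557] [-0.10766615 -0.40672457  5.66606408] 9.9
[ 0.77720947 -0.15937765  0.39758849]
13.8667
```

View pics/crop3.png

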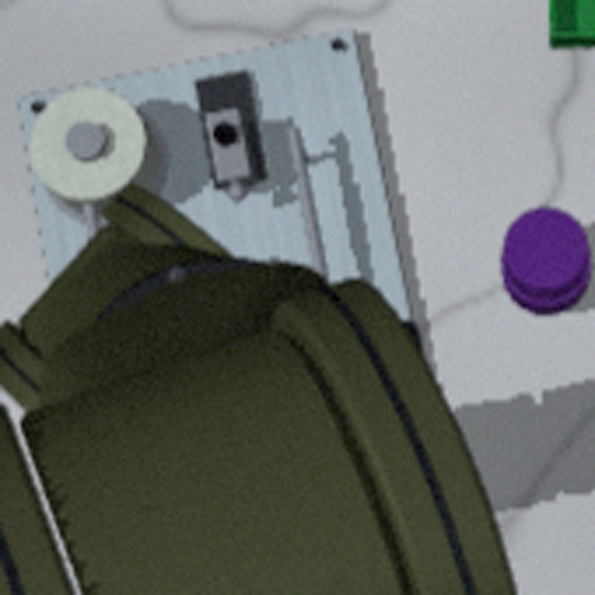

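The arm blocks the top view, so I'll use the scene view.

Run:
```python
from h import *
i=cv2.imread('pics/s3.png')[210:400,310:500]
cv2.imwrite('pics/crop4.png',cv2.convertScaleAbs(cv2.resize(i,None,fx=3,fy=3,interpolation=cv2.INTER_CUBIC),alpha=1.3))
```

```text
(no output)
```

View pics/crop4.png

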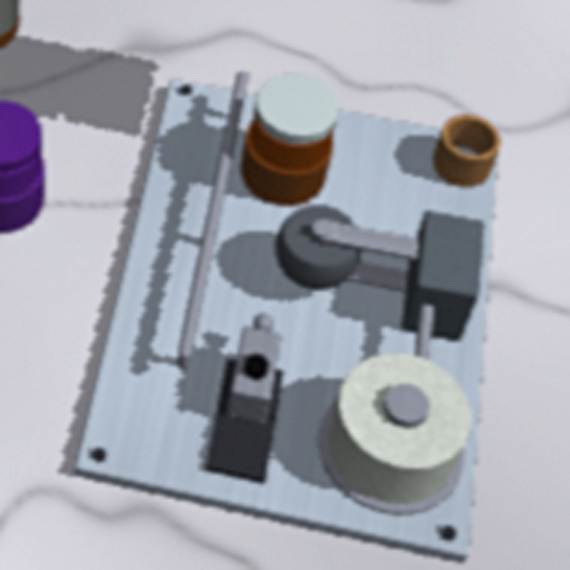

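The jar stands upright on the open end, beside the rail. Next I'll lower the shut fingers behind its lower part and push in small steps, logging the force.

```bash
cat >> h.py <<'E'
D=np.array([np.cos(TH),np.sin(TH),0]); N=np.array([-np.sin(TH),np.cos(TH),0])
def F():
    """mean force opposing the push, and sideways"""
    a=[]
    for _ in range(3): arm.wait(0.02); a.append(arm.get_obs()['contact_force'])
    f=np.mean(a,0); return -f@D, f@N
E
python3 - <<'E'
from h import *
Q=q(TH+np.pi)
arm.move_linear(lab(-131,-28,110),150,ori=Q)
print('down',arm.move_linear(lab(-131,-28,30),80,until_force=6))
f0=F()[0]; print('f0',f0)
np.save('f0.npy',f0)
for x in list(range(-127,-63,4)):
    h=arm.move_linear(lab(x,-28,30),20,until_force=13)
    f=F(); o=arm.get_obs(); print(x,tolab(o['ee_pos']).round(1),round(f[0]-f0,2),round(f[1],2),h)
    if h or f[0]-f0>10.5: break
print(o['time'],o['ee_pos'])
s=snap('wrist','w5'); snap('scene','s5')
E
```

```text
down False
f0 0.008057426950945154
-127 [-126.9  -28. ] -0.31 0.07 False
-123 [-123.1  -28.1] 0.73 -0.05 False
-119 [-121.   -28.3] 5.61 0.44 False
-115 [-116.6  -28.3] 5.08 0.78 False
-111 [-112.1  -28.1] 5.14 0.23 False
-107 [-107.3  -28. ] 4.7 0.75 False
-103 [-102.5  -27.9] 3.17 0.71 False
-99 [-98.5 -28. ] 2.82 0.14 False
-95 [-94.6 -28.1] 2.42 0.06 False
-91 [-90.9 -28.2] 3.37 0.0 False
-87 [-88.8 -28.6] 6.81 -0.75 False
-83 [-85.1 -28.9] 7.26 -0.82 False
-79 [-80.9 -29.2] 6.78 -1.47 False
-75 [-76.8 -29.3] 6.4 -1.29 False
-71 [-72.9 -29.3] 6.31 -1.74 False
-67 [-68.6 -29.2] 6.12 -1.6 False
21.9333 [507.56308034 104.9751749   29.89045925]
```

Run:
```python
from h import *
f0=float(np.load('f0.npy')); hist=[]
xs=list(np.arange(-64,-45,3))+list(np.arange(-46,-2,1.0))
for x in xs:
    h=arm.move_linear(lab(x,-28,30),20 if x<-46 else 8,until_force=12)
    f=F(); o=arm.get_obs(); p=tolab(o['ee_pos']); g=f[0]-f0; print(round(x),p.round(1),round(g,2),round(f[1],2),h)
    hist.append(g)
    if h or g>10.5: break
    if x>-40 and g-min(hist[-8:])>2.2: print('rise');break
print(o['time'])
```

```text
-64 [-65.6 -29.1] 6.28 -1.23 False
-61 [-62.4 -29.1] 5.79 -1.61 False
-58 [-59.3 -29.1] 5.84 -1.34 False
-55 [-56.1 -29. ] 4.85 -1.03 False
-52 [-52.9 -29. ] 4.96 -1.57 False
-49 [-49.7 -28.9] 4.75 -1.73 False
-46 [-45.9 -28.3] 4.01 -1.18 False
-46 [-45.5 -28. ] 2.61 -1.38 False
-45 [-45.  -27.9] 2.4 -1.13 False
-44 [-44.3 -27.9] 4.37 -0.94 False
-43 [-43.1 -27.9] 4.56 -0.52 False
-42 [-41.9 -27.9] 3.99 -0.57 False
-41 [-40.8 -27.9] 3.73 0.19 False
-40 [-39.8 -28. ] 3.86 -0.64 False
-39 [-38.8 -28. ] 3.79 0.31 False
-38 [-37.8 -28. ] 3.79 -0.76 False
-37 [-36.8 -28. ] 4.09 -0.28 False
-36 [-35.8 -28. ] 3.43 -0.43 False
-35 [-34.8 -28. ] 3.36 -0.22 False
-34 [-33.9 -28. ] 3.45 -0.51 False
-33 [-32.8 -28. ] 3.98 -0.72 False
-32 [-31.8 -27.9] 3.37 -0.73 False
-31 [-30.8 -27.9] 3.47 -0.42 False
-30 [-29.8 -28. ] 3.69 -0.23 False
-29 [-28.8 -28. ] 3.56 -0.83 False
-28 [-27.9 -28. ] 3.34 -0.48 False
-27 [-26.8 -28. ] 3.31 -0.26 False
-26 [-25.8 -28. ] 3.05 -0.08 False
-25 [-24.8 -27.9] 3.09 -0.24 False
-24 [-23.8 -28. ] 3.31 -0.24 False
-23 [-22.9 -28. ] 3.35 -0.55 False
-22 [-21.9 -28. ] 3.19 -0.02 False
-21 [-20.8 -28. ] 2.68 -0.81 False
-20 [-19.8 -28. ] 2.97 -0.05 False
-19 [-18.8 -28. ] 2.81 -0.43 False
-18 [-18.2 -28.1] 4.01 0.25 False
-17 [-18.  -28.1] 5.86 -0.28 False
rise
34.4333
```

The rise is clear: steady sliding at about 3 N climbs to 5.9 N at TCP x≈-18, which is where the ball should be (seat at about 17 mm). I'll back off gently and look.

Run:
```python
from h import *
p=tolab(arm.get_obs()['ee_pos'])
arm.move_linear(lab(p[0]-4,p[1],30),10)
arm.move_linear(lab(-70,-28,30),80)
arm.move_linear(lab(-75,-28,140),150)
s=snap('wrist','w6'); q_=snap('scene','s6'); print(arm.get_obs()['time'])
a=cv2.imread('pics/w6.png')[0:300,160:480]; b=cv2.imread('pics/s6.png')[210:400,310:500]
b=cv2.resize(b,(450,450),interpolation=cv2.INTER_CUBIC); a=cv2.resize(a,(340,450)[:2] if 0 else (340,319))
c=np.zeros((450,790,3),np.uint8); c[:,:450]=b; c[:319,450:]=a
cv2.imwrite('pics/c6.png',cv2.convertScaleAbs(c,alpha=1.3))
```

```text
36.8167
```

View pics/c6.png

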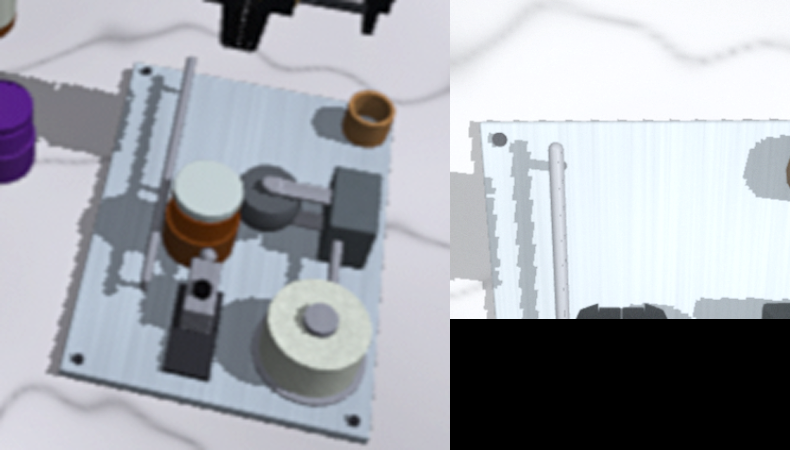

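The jar stands upright with the ball in front and the roller beside it. I'll move clear and use the top view to check numerically that it touches the rail.

Run:
```python
from h import *
arm.move_linear(lab(-75,-28,230),200)
arm.move_to([430,-250,300],q(np.pi))
s=snap('top','t7'); print(arm.get_obs()['time'])
v,u=np.mgrid[150:320,190:330]
P=np.array([world(s,a,b) for a,b in zip(u.ravel(),v.ravel())]); L=np.array([tolab(w) for w in P])
m=(abs(P[:,2]-82)<4)&(abs(L[:,0]-17)<45)&(abs(L[:,1]+30)<35); c=cv2.minEnclosingCircle(L[m].astype(np.float32))
print('lid',m.sum(),L[m].mean(0).round(1),'circle',c)
r=(abs(P[:,2]-44)<5)&(abs(L[:,1]+60)<6)&(L[:,0]<-30)&(L[:,0]>-135); k=np.polyfit(L[r,0],L[r,1],1)
print('rail',r.sum(),'y at 17:',np.polyval(k,17).round(2),'slope',k[0])
i=s['image'][150:320,190:330][:,:,::-1]
cv2.imwrite('pics/c7.png',cv2.convertScaleAbs(cv2.resize(i,None,fx=3.5,fy=3.5,interpolation=cv2.INTER_CUBIC),alpha=1.4))
```

```text
38.8417
lid 409 [ 19.5 -29. ] circle ((19.80866241455078, -28.613140106201172), 25.394588470458984)
rail 179 y at 17: -60.42 slope 0.004270695495204251
```

View pics/c7.png

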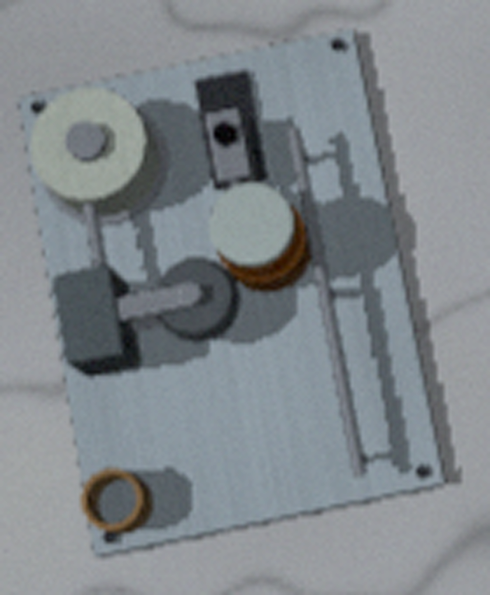

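The jar's centre is 31.4–31.8 mm from the rail's axis (32 mm means touching). It is also against the ball and the roller, and upright. Nothing else on the labeller has moved.

```bash
python3 -c "
from bench import arm
print(arm.finish_job())"
```

```text
the job is handed in; nothing more can be done
None
```

I slid the jar along the deck to its place and handed the job in at about 39 s of the 67 s limit; it stands upright against the rail, end stop and roller, with push readings never above 7.3 N.

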